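Clear the lid and bolt the stock case

TASK

Pick the two stray root stubs off the lid of the stock case and put them into the empty cardboard scrap box, then bolt the case shut: slide the barrel bolt across into its staple and turn its handle right down into the notch of the rail beside it, and let go. Leave the little brass weight and the jar on the case standing where they are.

Things in the scene. Friction and masses are not known exactly. Their poses are not given: they have to be found in the camera images.
- case: stock case, fixed: dark wooden box 260 (x) by 340 (y) by 100 mm high, glazed at the rear (x 40 to 112). Origin at the centre of its underside; x away from its front, y along the bolt, z up; mm in this frame everywhere below. The bolt, a steel bar 13 thick along y, has its axis at x 0, z 128, 28 above the board, in guide blocks 24 wide, 40 high above the board at y -62 to -50 and 46 to 58
- staple (a point): centre of the staple's opening on the bolt's axis, at case y 110; the staple is steel, 30 mm wide in x, 12 mm along y, 42 mm high above the board. It receives the bolt's end
- tip (a point): end of the bolt, on its axis; at case y 66 when the bolt is fully withdrawn
- rail_zone (a point): fixed point on top of the notched rail, case x -23, y 26, z 134; NOT the notch itself. The steel rail (x -26 to -20, 34 mm high above the board) runs parallel to the bolt. Its one notch, 14.5 mm wide, open upward, floor 22 mm above the board, is centred anywhere from case y 18 to 34 (48 to 64 mm bolt travel): to be seen or felt. The rail extends 90 mm from it to -y, 28 to +y
- bolt (a joint): handle stands square to the bolt at case y = -30 mm + this travel. Travel along the case's +y in m: 0 fully withdrawn (start: 0 to 0.008), 0.070 at the end stop. It drags with about 2.5 N and stays where it is left
- handle (a joint): angle of the bolt's handle about the bolt's axis in rad: 0 is level, pointing to the case's -x (fully down in the notch, a stop), pi/2 is straight up, 2.0 is the other stop. Stiff (0.05 N m): stays where left. Its 10 mm shank must enter the rail's notch; elsewhere the handle comes to rest on the rail at about 0.45 rad
- grip (a point): centre of the ball knob at the outer end of the handle: a smooth steel ball 22 mm across, 66 mm from the bolt's axis, on a 10 mm shank. Held between two fingers, it swivels easily while the handle turns
- root_a: stub of dried root standing in the gap between the bolt's end and the staple, in the bolt's way: a stout upright round piece, 26 mm across, 32 mm tall, 22 g. Origin at the centre of its underside, z up
- root_b: stub of dried root standing on the front board where the handle comes down: upright, 30 mm across, 30 mm tall, 22 g. Origin at the centre of its underside, z up
- scrap_box: empty open cardboard box on the counter beside the case, to its left or right, fixed, 150 x 150 mm outside, 65 mm high, walls and floor 4 mm. Origin at the centre of its underside. On the other side of the case stands a cardboard tray of the same size, heaped full of stock: nothing belongs in there
- weight: turned brass scale weight, 28 mm across and 28 mm tall, standing on the case's front board; a bystander; origin at the centre of its underside
- jar: lidded amber glass jar, 54 mm across and 75 mm tall, standing on the rear of the case; a bystander; origin at the centre of its underside
Mind the look-alikes: they are no part of the job. What is shaped like the root_b but purple is not meant.

How it is judged:
By the outcome, as a careful person would: the job done as asked, in the order asked, and still so for the second after the job is handed in, with the robot touching nothing.
It also fails if it takes over 72 s, if anything falls off the work surface, if the arm or the gripper's body presses on something with over 40 N, if the wrist force passes 120 N, or if a joint passes its speed limit or range.

ROBOT

A 7-joint arm with a two-finger parallel gripper is mounted at the origin on the work surface. World frame = base frame: x ahead of the robot, y to its left, z up, the work surface at z = 0. Lengths are in mm, angles in rad, forces in N, time in s.
With the tool pointing down it reaches from about 400 to 875 mm from the base axis. Payload 19.3 kg.
Tool frame: the origin (TCP) lies at the very end of the fingers, on their centre line; the grasp point (between the pads) lies 19 mm behind it (grip_point_offset is the z of the grasp point in the tool frame, in mm); z points along the fingers, x is the direction in which the jaws open and shut, and the axes are right-handed (so a half turn about z gives the same grasp; the last joint's range is limited). The gripper opens to 85 mm and grips with 20 to 120 N. Pads are 22 mm wide; open, the fingers measure 114 mm over their backs; the gripper's body (76 mm by 85 mm) begins 54 mm behind the grasp point. The pads swing forward as they close: fully open they stand 13 mm farther back than shut.
Start: joints at [1.053, 0.521, -0.036, 1.599, 0.021, 1.021, -0.113], TCP at [270.587, -563.38, 231.291] pointing down, gripper open.
Joint ranges: [-2.91, 2.91], [-0.3, 2.13], [-1.5, 1.42], [0.17, 2.43], [-1.26, 4.41], [0.16, 1.93], [-2.52, 2.52]. Speed limits (rad/s): [1.89, 1.89, 2.39, 2.39, 3.01, 3.01, 3.01].

INTERFACE

Orientations are given as a 3x3 rotation matrix whose columns are the frame's x, y, z axes.
In Python, from workcell import movep, movel, goto_joints, open_gripper, clamp, wait, inverse_kinematics, read_state, camera, PlanningError, finish_job, grip_point_offset gives the robot as it stands. Calls block until the motion is done:
- movep(position, orientation): joint-space move of the TCP to a pose.
- movel(position, frame=None, max_speed=150, guard=None): straight line of the TCP; frame=None keeps the orientation; max_speed is the mean speed in mm/s. With guard (N) it stops when the force on the tool has changed by that much, and returns True; else False.
- goto_joints(angles): joint-space move.
- open_gripper() and clamp(): open the fingers fully, or close them until they stop; the grip force is fixed at half the most.
- wait(seconds).
- inverse_kinematics(position, orientation): joint angles nearest the present ones, or None.
- read_state(): the state.
- camera(name): name is "side" or "top"; returns a dict with "image" (480x640x3 uint8, blue, green, red), "range_z" (480x640 float32, mm along the optical axis (not along the pixel's ray), 0 where there is no reading), "fx", "fy", "cx", "cy" (pixels), "dist_coeffs" ([k1, k2, p1, p2, k3] as OpenCV has them; the pictures are not rectified), "cam_to_world" (4x4, takes a point from camera to world coordinates). Camera axes: x right, y up, looking along -z (the intrinsics and any distortion apply to the point x, -y, -z); pixel columns grow to the right and rows downward; lengths in mm; the calibration is good to about 2 mm. A picture is of the moment at which its call begins.
A pose or a line that the arm cannot do raises PlanningError and nothing moves.
- finish_job(): hands the job in, once; it reports no verdict.
The state is a dict: "time": time; "qpos": joint angles; "qvel": joint speeds; "joint_efforts": joint torques, N m; "eef_pos": TCP position; "tool_rot": TCP orientation; "ft_force": force on the tool from outside, world axes, zero at the start; "torque": the same for the moment, N m; "finger_gap": finger opening in mm.
Only numpy, scipy, OpenCV 4.12 (cv2) and the standard library are available. Lean on these libraries where they do the work, as an engineer would, in place of code of your own. Each camera call takes 0.05 s, during which the arm holds its last target.

## Working session

There is one attempt and no reset: what is moved stays moved. The work goes in short steps, each a Python script; the robot and the scene stay as the last script left them, time stands still between calls to the robot, and variables do not carry over. Pictures are saved under pics/ and viewed, and the job is handed in when it is done.

```bash
ls; mkdir -p pics; python3 - <<'E'
from workcell import *
import cv2,numpy as np,pickle
s=read_state();print(s['time'],s['eef_pos'],s['tool_rot'],s['finger_gap'],grip_point_offset)
for n in("side","top"):
    c=camera(n);cv2.imwrite(f"pics/{n}0.png",c["image"]);pickle.dump(c,open(f"{n}0.pkl","wb"))
    print(n,c["fx"],c["fy"],c["cx"],c["cy"],c["dist_coeffs"]);print(np.round(c["cam_to_world"],3))
E
```

```text
pics
0.0 [ 270.41591741 -563.11415339  230.73746879] [[ 4.32952453e-01 -9.01416584e-01 -5.62162313e-04]
 [-9.01416078e-01 -4.32952809e-01  9.58790318e-04]
 [-1.10765925e-03  9.16315272e-05 -9.99999382e-01]] 85.52154183747906 -18.700000000000003
side 451.15039840813955 451.15039840813955 318.8158441097091 238.22466689215625 [-0.02042482  0.          0.          0.          0.        ]
[[-9.86000e-01  7.60000e-02 -1.50000e-01  4.07721e+02]
 [-1.67000e-01 -5.61000e-01  8.11000e-01  6.82835e+02]
 [-2.20000e-02  8.25000e-01  5.65000e-01  5.96593e+02]
 [ 0.00000e+00  0.00000e+00  0.00000e+00  1.00000e+00]]
top 505.95043124257114 505.95043124257114 320.1903063331011 240.82429874708495 [0.03700674 0.         0.         0.         0.        ]
[[-2.500000e-02  9.750000e-01 -2.190000e-01  3.235940e+02]
 [-1.000000e+00 -2.400000e-02  7.000000e-03  7.110000e-01]
 [ 2.000000e-03  2.190000e-01  9.760000e-01  1.044818e+03]
 [ 0.000000e+00  0.000000e+00  0.000000e+00  1.000000e+00]]
```

View pics/side0.png

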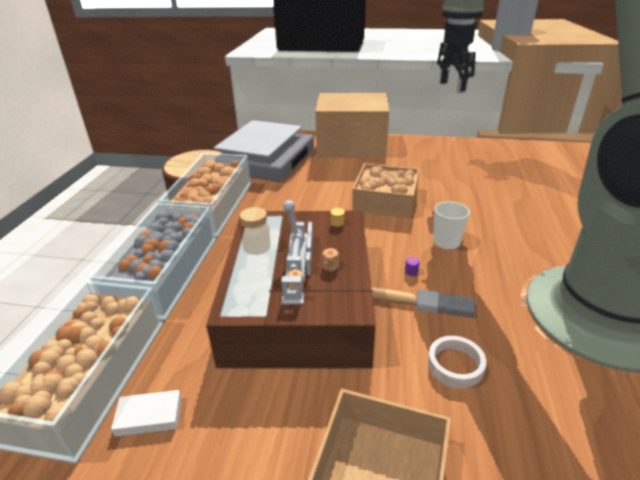

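View pics/top0.png

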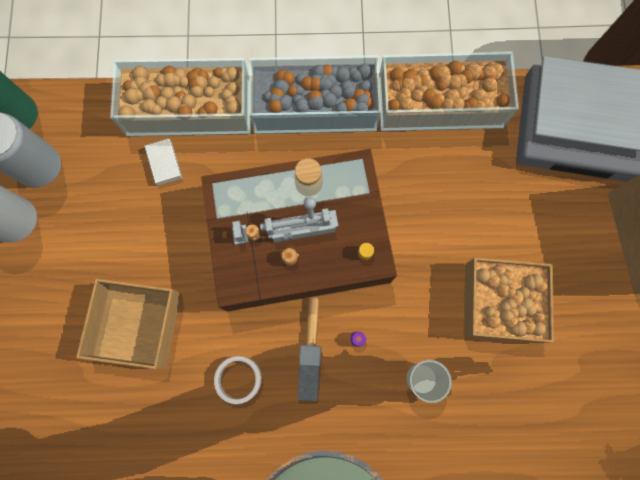

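```bash
cat > h.py <<'E'
import cv2,numpy as np,pickle
def cloud(c):
    z=c["range_z"];K=np.array([[c["fx"],0,c["cx"]],[0,c["fy"],c["cy"]],[0,0,1]])
    v,u=np.mgrid[0:480,0:640]
    p=cv2.undistortPoints(np.stack([u,v],-1).reshape(-1,1,2).astype(np.float32),K,np.array(c["dist_coeffs"])).reshape(480,640,2)
    P=np.stack([p[...,0]*z,-p[...,1]*z,-z],-1)
    M=np.array(c["cam_to_world"]);W=P@M[:3,:3].T+M[:3,3];W[z<=0]=np.nan
    return W
def proj(c,pts):
    M=np.array(c["cam_to_world"]);q=(np.atleast_2d(pts)-M[:3,3])@M[:3,:3]
    q=np.stack([q[:,0],-q[:,1],-q[:,2]],1)
    K=np.array([[c["fx"],0,c["cx"]],[0,c["fy"],c["cy"]],[0,0,1]])
    return cv2.projectPoints(q,np.zeros(3),np.zeros(3),K,np.array(c["dist_coeffs"]))[0].reshape(-1,2)
E
python3 - <<'E'
from h import *
for n in("top","side"):
    c=pickle.load(open(n+"0.pkl","rb"));W=cloud(c)
    Z=W[...,2]
    m=(Z>93)&(Z<106)&(W[...,0]>350)&(W[...,0]<760)&(abs(W[...,1])<300)
    nl,lab,st,_=cv2.connectedComponentsWithStats(m.astype(np.uint8))
    k=1+np.argmax(st[1:,4]);pts=W[lab==k]
    print(n,m.sum(),st[k],np.median(pts[:,2]))
    r=cv2.minAreaRect(pts[:,:2].astype(np.float32));print(r)
c=pickle.load(open("top0.pkl","rb"))
cv2.imwrite("pics/crop_top.png",cv2.resize(c["image"][140:320,190:410],None,fx=3.4,fy=3.3,interpolation=cv2.INTER_CUBIC))
c=pickle.load(open("side0.pkl","rb"))
cv2.imwrite("pics/crop_side.png",cv2.resize(c["image"][190:370,210:430],None,fx=3.4,fy=3.3,interpolation=cv2.INTER_CUBIC))
E
```

```text
top 20278 [  201   149   196   158 20276] 100.53211579402176
((568.8050537109375, 37.987030029296875), (262.3193054199219, 342.5129089355469), 8.470322608947754)
side 14185 [  206   211   169   119 14180] 99.51114951882715
((569.6775512695312, 39.80662536621094), (261.89556884765625, 345.3696594238281), 8.644340515136719)
```

View pics/crop_top.png

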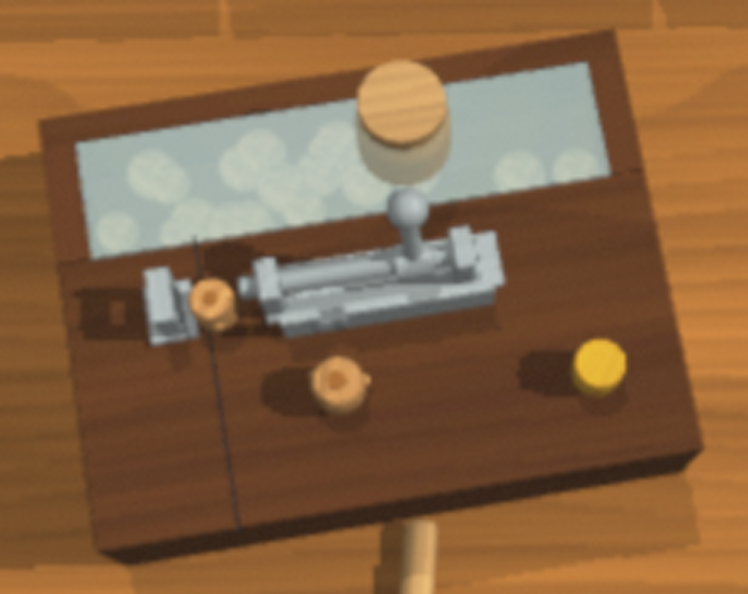

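View pics/crop_side.png

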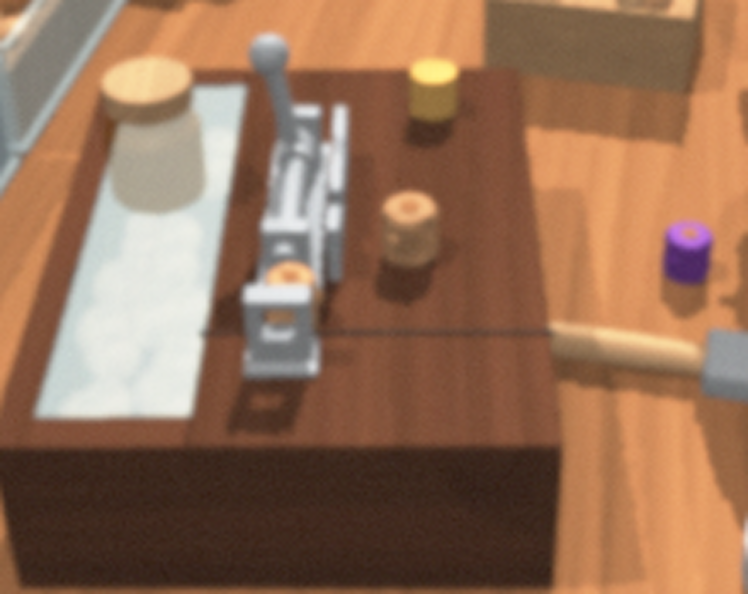

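```bash
cat >> h.py <<'E'
A=np.deg2rad(8.55);O=np.array([569.2,38.9,0])
R=np.array([[np.cos(A),-np.sin(A),0],[np.sin(A),np.cos(A),0],[0,0,1]])
def w2c(p): return (np.asarray(p,float)-O)@R
def c2w(p): return np.asarray(p,float)@R.T+O
E
python3 - <<'E'
from h import *
for n in("top","side"):
    c=pickle.load(open(n+"0.pkl","rb"));W=cloud(c);C=w2c(W)
    def roi(x0,x1,y0,y1,z0,z1,nm):
        m=(C[...,0]>x0)&(C[...,0]<x1)&(C[...,1]>y0)&(C[...,1]<y1)&(C[...,2]>z0)&(C[...,2]<z1)
        p=C[m]
        if len(p)<5: print(nm,len(p));return
        ce,r=cv2.minEnclosingCircle(p[:,:2].astype(np.float32))
        v,u=np.nonzero(m)
        print(n,nm,len(p),"lo",p.min(0).round(1),"hi",p.max(0).round(1),"med",np.median(p,0).round(1),"circ",np.round(ce,1),round(r,1),"px",u.mean().round(),v.mean().round())
    roi(-20,20,68,103,120,140,"root_a top")
    roi(-80,-28,-20,70,125,140,"root_b top")
    roi(-110,-28,-140,-60,123,135,"weight top")
    roi(30,120,-80,60,165,185,"jar top")
    roi(-20,60,-60,30,178,220,"ball")
    roi(-20,20,103,125,130,150,"staple top")
    roi(-28,-18,-80,70,131,137,"rail top")
    roi(-16,16,-70,-45,137,145,"guide1 top")
    roi(-16,16,42,62,137,145,"guide2 top")
    Z=W[...,2]
    m=(Z>55)&(Z<72)&(W[...,0]<560)&(W[...,0]>250)&(W[...,1]>200)&(W[...,1]<500)
    print("box",cv2.minAreaRect(W[m][:,:2].astype(np.float32)),np.median(Z[m]))
    # rectified top views of rail
    g=[]
    f=lambda x,y,z:proj(c,c2w([[x,y,z]]))[0]
c=pickle.load(open("top0.pkl","rb"))
for n,(z) in (("top",134),("side",134)):
    c=pickle.load(open(n+"0.pkl","rb"))
    ys=np.arange(-80,130,.3);xs=np.arange(30,-70,-.3)
    X,Y=np.meshgrid(xs,ys,indexing='ij')
    p=proj(c,c2w(np.stack([X,Y,np.full_like(X,z)],-1).reshape(-1,3))).astype(np.float32)
    im=cv2.remap(c["image"],p[:,0].reshape(X.shape),p[:,1].reshape(X.shape),cv2.INTER_CUBIC)
    for y in range(-80,130,10): cv2.line(im,(int((y+80)/.3),0),(int((y+80)/.3),8 if y else 20),(0,255,0),1)
    for y in(18,34): cv2.line(im,(int((y+80)/.3),150),(int((y+80)/.3),160),(0,0,255),1)
    cv2.imwrite(f"pics/rect_{n}.png",im)
E
```

```text
top root_a top 166 lo [-19.2  71.  120.1] hi [ 14.6 102.9 136.8] med [ -6.   83.  131.6] circ [-1.2 90.2] 20.0 px 252.0 231.0
top root_b top 188 lo [-76.    9.1 125.4] hi [-49.2  36.2 135.4] med [-62.8  22.6 130.5] circ [-61.6  22.8] 14.5 px 289.0 255.0
top weight top 171 lo [ -90.5 -132.9  123.4] hi [ -64.1 -106.4  132.5] med [ -76.5 -119.8  128.3] circ [ -76.8 -119.8] 13.8 px 366.0 250.0
top jar top 540 lo [ 54.  -61.  165.1] hi [101.8 -14.  179.7] med [ 76.4 -37.6 174.6] circ [ 77.6 -37.3] 24.4 px 308.0 171.0
top ball 124 lo [ -0.5 -41.9 178.4] hi [ 59.3 -19.2 207. ] med [  8.3 -29.2 201.4] circ [ 29.8 -30.8] 30.3 px 309.0 202.0
top staple top 110 lo [-15.7 103.2 130.7] hi [ 14.9 114.4 147.2] med [ -1.7 108.9 142.7] circ [ -0.5 109.2] 15.5 px 237.0 229.0
top rail top 183 lo [-26.9 -70.9 131.1] hi [-20.   46.2 136.9] med [-23.4 -18.3 134.3] circ [-23.3 -12.4] 58.6 px 306.0 231.0
top guide1 top 82 lo [-12.7 -63.2 137. ] hi [ 11.3 -46.5 144.5] med [ -0.4 -57.2 140. ] circ [ -0.7 -56.6] 12.4 px 326.0 214.0
top guide2 top 81 lo [-12.4  44.7 137.2] hi [ 11.6  59.2 144.2] med [ -1.3  50.
[... 744 characters left out ...]
204.3] med [ 10.5 -21.7 196.6] circ [ 11.1 -24.4] 10.1 px 289.0 207.0
side staple top 164 lo [-14.  104.7 130.6] hi [ 15.9 118.1 143.7] med [  0.5 114.8 140.8] circ [  1.  111.8] 15.7 px 291.0 281.0
side rail top 117 lo [-25.1 -67.1 131.1] hi [-19.   51.5 135.8] med [-22.1 -10.3 133.6] circ [-24.4  -7.8] 59.3 px 308.0 241.0
side guide1 top 35 lo [-10.7 -62.7 137.4] hi [  3.1 -47.9 140.9] med [ -3.3 -54.8 139.2] circ [ -3.8 -55.7] 9.2 px 299.0 224.0
side guide2 top 69 lo [-10.9  47.8 137. ] hi [ 13.   61.4 140.9] med [  1.   55.7 139.3] circ [ 0.7 54.8] 12.3 px 293.0 259.0
box ((421.2943420410156, 291.843994140625), (197.03677368164062, 258.4071044921875), 21.66193389892578) 64.07426630721477
```

View pics/rect_top.png

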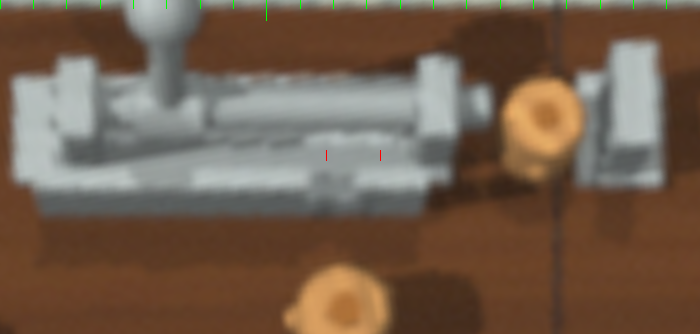

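View pics/rect_side.png

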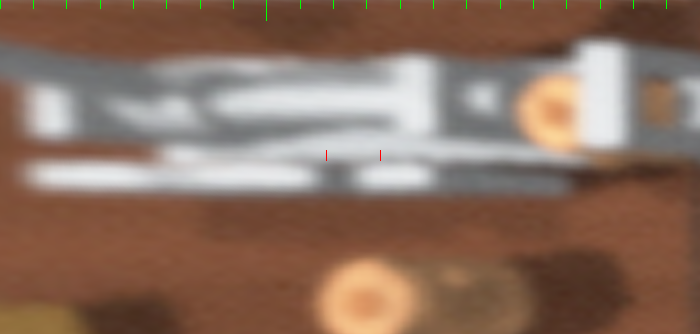

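```bash
cat >> h.py <<'E'
from workcell import *
def tool(v):  # tool down, jaws along horizontal world vector v
    x=np.array([v[0],v[1],0.]);x/=np.linalg.norm(x);z=np.array([0,0,-1.]);return np.stack([x,np.cross(z,x),z],1)
def st(m=""):
    s=read_state();print(m,"t",round(s['time'],2),"tcp c",w2c(s['eef_pos']).round(1),"w",s['eef_pos'].round(1),"gap",round(s['finger_gap'],1),"F",np.round(s['ft_force'],1));return s
ex,ey=R[:,0],R[:,1]
BA=np.deg2rad(80.95);b1=np.array([np.cos(BA),np.sin(BA),0]);b2=np.array([b1[1],-b1[0],0]);BO=np.array([394,369,0.])
E
python3 - <<'E'
from h import *
c=pickle.load(open("side0.pkl","rb"));W=cloud(c)
Z=W[...,2];m=(Z>55)&(Z<72)&(W[...,0]<480)&(W[...,0]>250)&(W[...,1]>270)&(W[...,1]<500)
print(cv2.minAreaRect(W[m][:,:2].astype(np.float32)))
def mag(q):return np.abs(q-read_state()['qpos']).max().round(2),np.round(q,2)
for nm,p,v in (("a",c2w([-4,84.5,250]),ex),("a-",c2w([-4,84.5,104]),-ex),("b",c2w([-61,24,104]),ey),("b-",c2w([-61,24,104]),-ey),
  ("box1",BO+[0,0,14],b1),("box1-",BO+[0,0,14],-b1),("box2",BO+[0,0,14],b2),("box2-",BO+[0,0,14],-b2),("ball",c2w([11,-25,176]),ey),("ball-",c2w([11,-25,176]),-ey),("end",c2w([-66,20,111]),ey),("end-",c2w([-66,20,111]),-ey)):
    q=inverse_kinematics(p,tool(v));print(nm,None if q is None else mag(q))
E
```

```text
((393.04486083984375, 360.9073486328125), (136.4373016357422, 151.4982452392578), 80.92709350585938)
a (np.float64(0.9), array([ 0.16,  0.48, -0.67,  1.71,  0.33,  1.07, -0.47]))
a- (np.float64(2.4), array([-0.92,  0.84,  0.94,  1.89, -0.88,  0.89, -2.52]))
b (np.float64(1.04), array([ 0.34,  0.63, -0.76,  1.98,  0.62,  0.77,  0.93]))
b- (np.float64(1.69), array([-0.07,  0.53, -0.2 ,  2.  ,  0.17,  0.62, -1.8 ]))
box1 (np.float64(1.43), array([-0.38,  0.81, -0.68,  1.93,  0.8 ,  0.69, -0.15]))
box1- (np.float64(2.18), array([-1.13,  0.77,  0.38,  1.97, -0.56,  0.5 , -2.08]))
box2 (np.float64(1.56), array([-0.51,  0.76, -0.49,  1.94,  0.63,  0.59, -1.58]))
box2- (np.float64(1.25), array([-0.05,  1.15, -1.28,  1.92,  1.25,  1.18,  1.14]))
ball (np.float64(1.26), array([ 0.41,  0.63, -0.79,  1.74,  0.52,  1.  ,  1.14]))
ball- (np.float64(1.56), array([ 0.02,  0.53, -0.2 ,  1.76,  0.13,  0.87, -1.67]))
end (np.float64(1.06), array([ 0.35,  0.61, -0.76,  1.99,  0.6 ,  0.78,  0.95]))
end- (np.float64(1.68), array([-0.06,  0.51, -0.2 ,  2.01,  0.17,  0.63, -1.8 ]))
```

Candidates (top view px): tan stub at (253,231) between bolt end and staple is root_a. The tan stub at (290,256) on the front board is root_b. The purple piece at (358,339) on the counter is the look-alike, and the brass weight is at (366,251); I leave both alone. The enlarged crops confirm this. The empty box is at (130,323), and the tray at (510,300) is full. The notch shows at case y ≈ 20.

```bash
python3 - <<'E'
from h import *
T=tool(ex)
movep(c2w([-4,84.5,230]),T);st("above")
print(movel(c2w([-4,84.5,104]),guard=8));st("down")
clamp();s=st("clamped")
movel(c2w([-4,84.5,200]));st("lift")
c=camera("side");cv2.imwrite("pics/a1.png",c["image"])
E
```

```text
above t 2.72 tcp c [ -3.9  83.5 229.9] w [552.9 120.9 229.9] gap 85.5 F [-0.4 -0.4  0.1]
False
down t 3.71 tcp c [ -3.5  84.6 104.8] w [553.1 122.  104.8] gap 85.4 F [-0.4 -0.9  0.2]
clamped t 4.3 tcp c [ -3.9  84.5 104.4] w [552.8 121.9 104.4] gap 23.8 F [-2.1 -0.9  7.9]
lift t 5.09 tcp c [ -4.4  84.3 199.2] w [552.3 121.6 199.2] gap 23.8 F [ 0.1 -0.5 -0.8]
```

View pics/a1.png

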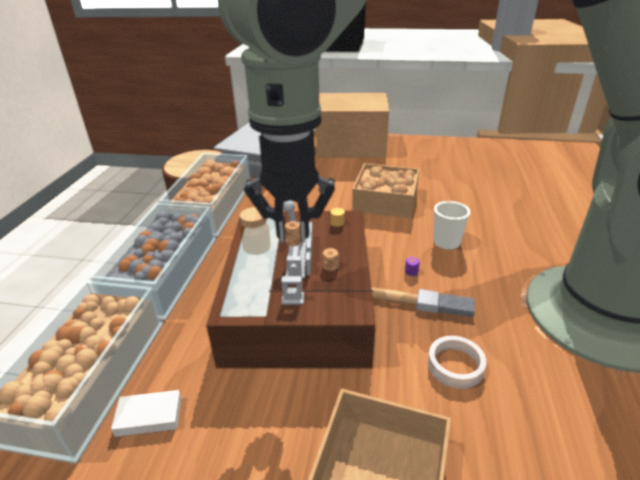

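Root_a is held between the fingers at about (292,232). Next it goes into the box, then root_b.

```bash
python3 - <<'E'
from h import *
T=tool(b1)
P=BO+28*b2
movep(P+[0,0,180],T)
print(movel(P+[0,0,15],guard=10));st("in box")
open_gripper();st("open")
movel(P+[0,0,180])
movep(c2w([-61,24,200]),tool(ey));st("above b")
print(movel(c2w([-61,24,104]),guard=8))
clamp();st("clamp")
movel(c2w([-61,24,200]));st("lift")
c=camera("side");cv2.imwrite("pics/b1.png",c["image"])
E
```

```text
False
in box t 7.47 tcp c [-97.1 344.3  15.7] w [422.  364.9  15.7] gap 24.0 F [ 0.6  0.4 -0.1]
open t 8.09 tcp c [-97.5 344.   15. ] w [421.7 364.6  15. ] gap 85.3 F [ 0.3  0.2 -0.3]
above b t 10.57 tcp c [-60.9  25.2 200. ] w [505.2  54.7 200. ] gap 85.2 F [ 0.3 -0.3  0. ]
False
clamp t 11.93 tcp c [-60.8  23.9 104.6] w [505.5  53.4 104.6] gap 27.7 F [-3.4 -2.4 11.9]
lift t 12.72 tcp c [-61.4  23.7 199.2] w [505.   53.3 199.2] gap 27.8 F [-0.2 -0.2  0. ]
```

View pics/b1.png

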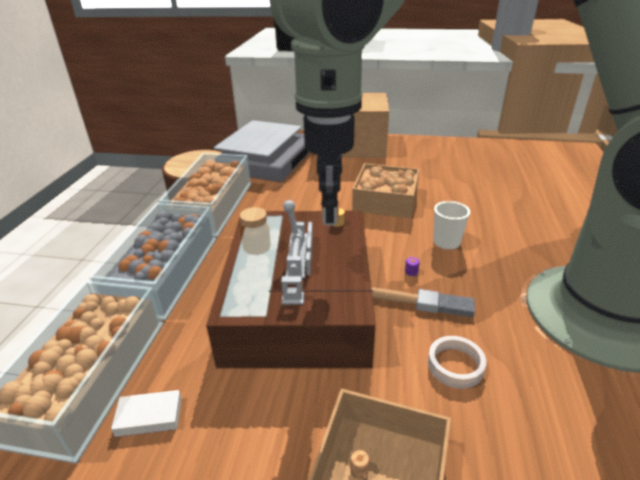

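Root_a stands in the box (360,458), and root_b is held between the fingers (gap 27.8).

```bash
python3 - <<'E'
from h import *
T=tool(b1)
P=BO-28*b2
movep(P+[0,0,180],T)
print(movel(P+[0,0,15],guard=10));st("in box")
open_gripper()
movel(P+[0,0,180]);st()
ims=[]
for n in("top","side"):
    c=camera(n);cv2.imwrite(f"pics/{n}2.png",c["image"]);pickle.dump(c,open(n+"2.pkl","wb"))
    W=cloud(c);C=w2c(W)
    m=(C[...,0]>-20)&(C[...,0]<45)&(C[...,1]>-50)&(C[...,1]<10)&(C[...,2]>182)&(C[...,2]<215)
    p=C[m];m2=abs(p-np.median(p,0)).max(1)<14;p=p[m2]
    from scipy.optimize import least_squares
    r=least_squares(lambda q:np.linalg.norm(p-q,axis=1)-11,p.mean(0)-[0,0,5],loss="soft_l1");print(n,"ball",r.x.round(1),len(p))
    ys=np.arange(-80,130,.3);xs=np.arange(30,-70,-.3)
    X,Y=np.meshgrid(xs,ys,indexing='ij')
    q=proj(c,c2w(np.stack([X,Y,np.full_like(X,134)],-1).reshape(-1,3))).astype(np.float32)
    im=cv2.remap(c["image"],q[:,0].reshape(X.shape),q[:,1].reshape(X.shape),cv2.INTER_CUBIC)
    pr=im[int(51/.3):int(55/.3)].mean((0,2))
    print("prof -23:",[(int(y),int(v)) for y,v in zip(ys[::5],pr[::5]) if -75<y<62])
    ims.append(im)
cv2.imwrite("pics/rect2.png",np.vstack([cv2.resize(i[:,:],None,fx=1,fy=.9) for i in ims]))
E
```

```text
False
in box t 15.33 tcp c [-150.6  361.2   15.6] w [366.6 373.7  15.6] gap 27.8 F [ 0.  -0.1 -0.5]
 t 17.18 tcp c [-151.1  360.6  179.2] w [366.1 373.1 179.2] gap 85.4 F [-0.2 -0.1 -0.2]
top ball [ 11.  -29.8 194. ] 121
prof -23: [(-74, 158), (-72, 163), (-71, 166), (-69, 173), (-68, 179), (-66, 181), (-65, 181), (-63, 181), (-62, 180), (-60, 177), (-59, 175), (-57, 173), (-56, 173), (-54, 176), (-53, 177), (-51, 178), (-50, 178), (-48, 178), (-47, 178), (-45, 179), (-44, 180), (-42, 180), (-41, 171), (-39, 160), (-38, 152), (-36, 150), (-35, 149), (-33, 149), (-32, 150), (-30, 151), (-29, 150), (-27, 150), (-26, 149), (-24, 149), (-23, 157), (-21, 172), (-20, 179), (-18, 182), (-17, 181), (-15, 179), (-14, 178), (-12, 177), (-11, 178), (-9, 179), (-8, 181), (-6, 180), (-5, 179), (-3, 178), (-2, 177), (0, 177), (0, 178), (2, 179), (3, 180), (5, 179), (6, 178), (8, 176), (9, 176), (11, 167), (12, 151), (14, 135), (15, 128), (17, 125), (18, 130), (20, 136), (21, 137), (23, 135), (24, 139), (26, 154), (27, 168), (29, 173), (30, 173), (32, 173), (33, 176), (35, 176), (36, 176), (38, 178
[... 543 characters left out ...]
 (-32, 204), (-30, 204), (-29, 205), (-27, 208), (-26, 209), (-24, 211), (-23, 215), (-21, 219), (-20, 222), (-18, 223), (-17, 226), (-15, 227), (-14, 228), (-12, 230), (-11, 230), (-9, 230), (-8, 230), (-6, 231), (-5, 231), (-3, 231), (-2, 230), (0, 230), (0, 230), (2, 230), (3, 230), (5, 230), (6, 229), (8, 226), (9, 221), (11, 208), (12, 193), (14, 169), (15, 148), (17, 128), (18, 120), (20, 115), (21, 119), (23, 129), (24, 144), (26, 166), (27, 186), (29, 207), (30, 218), (32, 226), (33, 227), (35, 230), (36, 231), (38, 231), (39, 231), (41, 231), (42, 230), (44, 227), (45, 217), (47, 205), (48, 181), (50, 159), (51, 135), (53, 123), (54, 115), (56, 115), (57, 115), (59, 115), (60, 115)]
```

View pics/rect2.png

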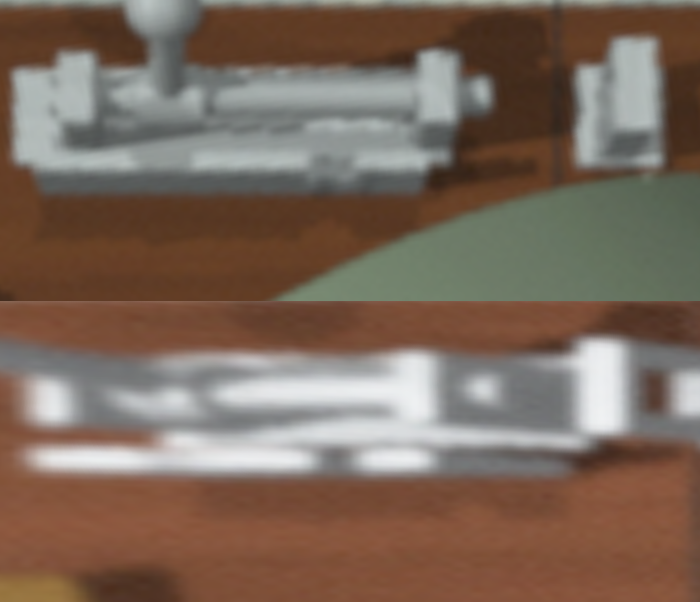

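View pics/top2.png

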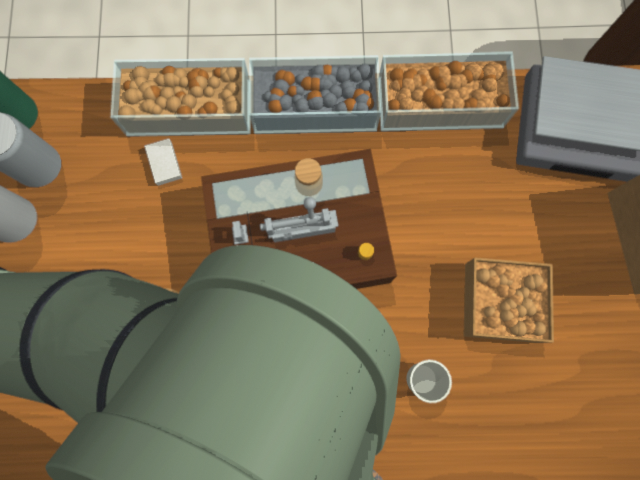

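Root_b was released in the box, and both bystanders are still in place: weight (366,251), jar (308,171). Notch-to-ball distance is ~48.6 mm in both views. Now I grip the knob and slide the bolt.

```bash
python3 - <<'E'
from h import *
T=tool(ey);B=np.array([11.5,-29,193.5])
movep(c2w(B+[0,0,55]),T);wait(.2);st("above")
print(movel(c2w(B+[0,0,-16.5]),max_speed=80,guard=8));st("at")
clamp();wait(.3);st("clamped")
c=camera("side");cv2.imwrite("pics/k1.png",cv2.resize(c["image"][140:340,190:430],None,fx=3,fy=3))
print(movel(c2w(B+[0,48.6,-16.5]),max_speed=50,guard=25));wait(.3);st("slid")
for n in("top","side"):
    c=camera(n);pickle.dump(c,open(n+"3.pkl","wb"))
    cv2.imwrite(f"pics/k2{n}.png",cv2.resize(c["image"][140:340,190:430],None,fx=3,fy=3))
E
```

```text
above t 19.06 tcp c [ 11.5 -28.1 248.5] w [584.8  12.8 248.5] gap 85.3 F [ 0.6 -0.4  0.9]
False
at t 20.1 tcp c [ 11.8 -28.9 177.4] w [585.1  12.  177.4] gap 85.3 F [0.5 0.5 0. ]
clamped t 21.03 tcp c [ 11.8 -28.9 177.3] w [585.2  12.1 177.3] gap 18.6 F [-0.1  0.6  4.2]
False
slid t 22.51 tcp c [ 11.8  19.7 177.3] w [578.   60.1 177.3] gap 18.6 F [1.  0.8 5.8]
```

View pics/k1.png

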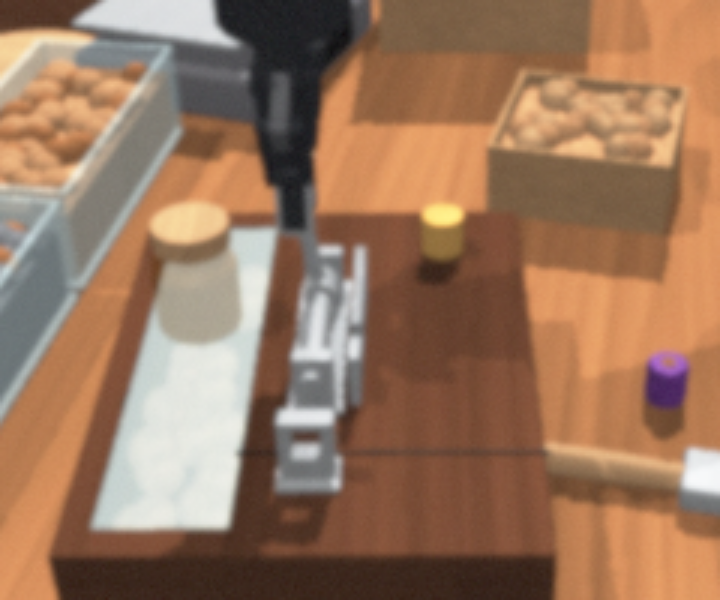

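View pics/k2side.png

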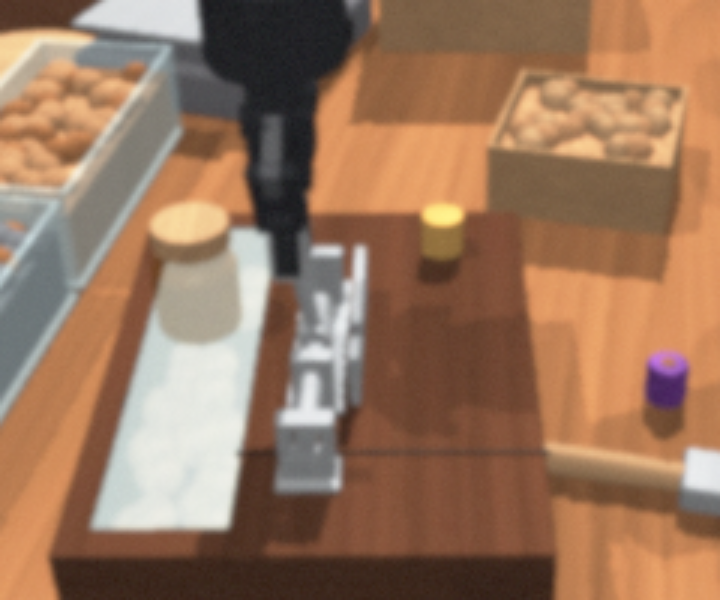

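View pics/k2top.png

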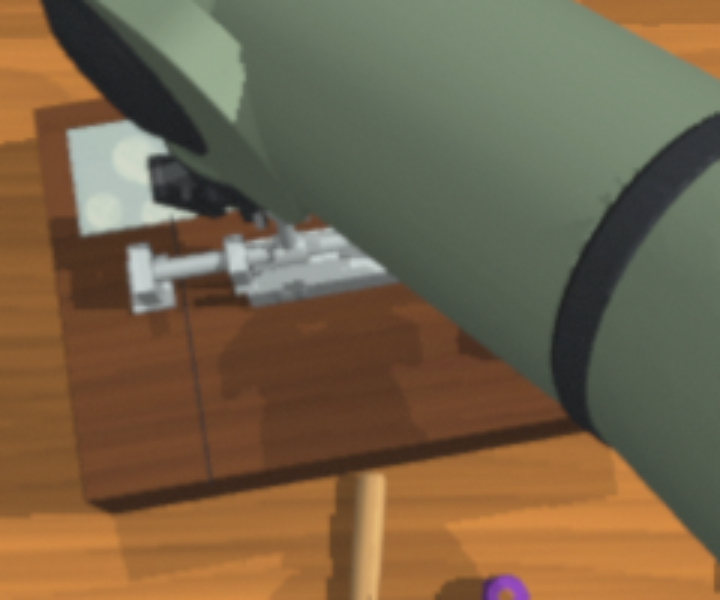

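The bolt end now enters the staple (top crop, (160,268)). Next I turn the handle down along its arc with a force guard.

```bash
python3 - <<'E'
from h import *
s=st();y=w2c(s['eef_pos'])[1]
th0=1.745
for th in np.r_[np.linspace(1.52,0.5,6),0.35,.2]:
    t=np.array([-66*np.cos(th)+.3,y,128+66*np.sin(th)-16.2])
    g=movel(c2w(t),max_speed=90,guard=15)
    st(f"th {th:.2f} guard {g}")
    if g: break
c=camera("side");cv2.imwrite("pics/n1.png",cv2.resize(c["image"][140:340,190:430],None,fx=3,fy=3))
E
```

```text
t 22.61 tcp c [ 11.9  19.7 177.3] w [578.   60.2 177.3] gap 18.7 F [1.1 0.5 5.7]
th 1.52 guard False t 22.92 tcp c [ -2.8  19.7 177.9] w [563.5  58.  177.9] gap 18.5 F [1.4 0.1 4.1]
th 1.32 guard False t 23.22 tcp c [-16.2  19.7 175.6] w [550.3  55.9 175.6] gap 18.6 F [1.  0.5 3.4]
th 1.11 guard False t 23.52 tcp c [-28.7  19.7 170.9] w [537.9  54.2 170.9] gap 18.8 F [ 2.4  1.4 -1.1]
th 0.91 guard False t 23.82 tcp c [-39.8  19.8 163.8] w [526.9  52.6 163.8] gap 18.4 F [ 5.1  2.7 -4.8]
th 0.70 guard False t 24.12 tcp c [-49.3  19.8 154.6] w [517.5  51.1 154.6] gap 18.8 F [ 6.2  2.6 -3.6]
th 0.50 guard False t 24.42 tcp c [-57.4  19.7 143.6] w [509.5  49.9 143.6] gap 18.4 F [0.3 0.6 2.3]
th 0.35 guard False t 24.68 tcp c [-63.1  19.7 134.2] w [503.9  49.  134.2] gap 18.4 F [-11.5  -0.4   8. ]
th 0.20 guard True t 24.88 tcp c [-66.   19.6 123.6] w [501.   48.5 123.6] gap 17.2 F [-5.8  0.7  1.9]
```

View pics/n1.png

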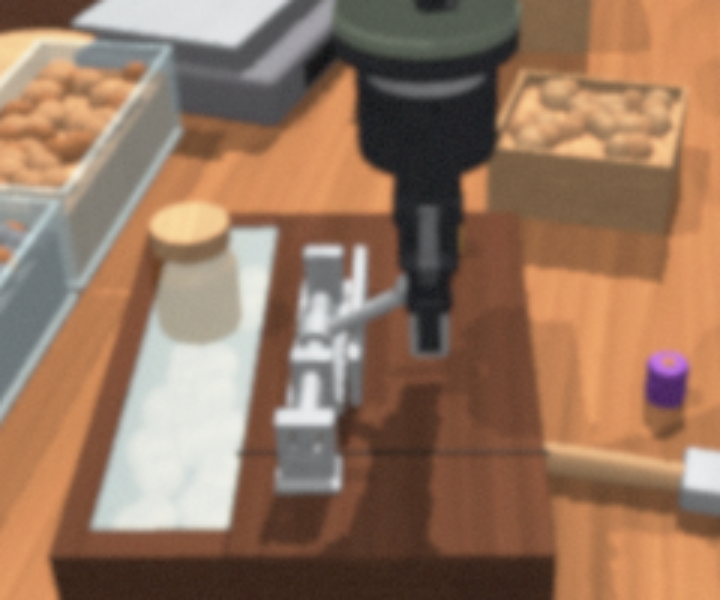

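The shank seems to have caught on the rail at about 0.45 rad, next to the notch, and the ball slipped in the grip. I'll measure where the shank sits relative to the notch.

```bash
python3 - <<'E'
from h import *
B=np.array([-59.4,19.7,156.7])
open_gripper();movel(c2w([-66,19.7,215]));wait(.1);st()
out=[]
for n in("side","top"):
    c=camera(n);pickle.dump(c,open(n+"4.pkl","wb"))
    W=cloud(c);C=w2c(W)
    m=(C[...,0]>-75)&(C[...,0]<-45)&(C[...,1]>0)&(C[...,1]<45)&(C[...,2]>140)&(C[...,2]<172)
    p=C[m];print(n,len(p))
    if len(p)>20:
        from scipy.optimize import least_squares
        r=least_squares(lambda q:np.linalg.norm(p-q,axis=1)-11,p.mean(0)-[0,0,5],loss="soft_l1");print("ball",r.x.round(1))
    ys=np.arange(-20,70,.15);xs=np.arange(10,-80,-.15)
    X,Y=np.meshgrid(xs,ys,indexing='ij')
    q=proj(c,c2w(np.stack([X,Y,np.full_like(X,134)],-1).reshape(-1,3))).astype(np.float32)
    im=cv2.remap(c["image"],q[:,0].reshape(X.shape),q[:,1].reshape(X.shape),cv2.INTER_CUBIC)
    for y in range(-20,70,10): cv2.line(im,(int((y+20)/.15),0),(int((y+20)/.15),8 if y else 20),(0,255,0),1)
    out.append(cv2.resize(im,(400,500)))
cv2.imwrite("pics/rect4.png",np.hstack(out))
E
```

```text
t 26.46 tcp c [-66.4  19.6 214.1] w [500.6  48.4 214.1] gap 85.8 F [ 0.  -0.4  0.1]
side 133
ball [-56.   18.7 160.6]
top 0
```

View pics/rect4.png

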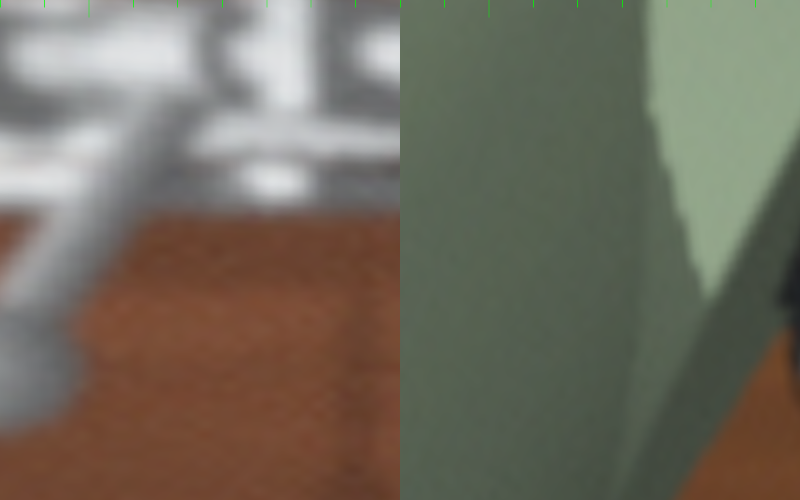

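The shank rests on the rail close to the notch. The side view puts the notch about 1.5 mm farther to +y. I'll re-grip lower on the ball and feel for the notch, stepping +y with gentle presses.

```bash
cat >> h.py <<'E'
def arc(th,y,dz=-18.7): return c2w([-66*np.cos(th),y,128+66*np.sin(th)+dz])
def feel(ys):
    for y in ys:
        g0=movel(arc(.5,y),max_speed=60,guard=25)
        g=movel(arc(.33,y),max_speed=60,guard=9)
        s=st(f"y {y:.1f} guards {g0} {g}")
        if not g and w2c(s['eef_pos'])[2]<128+66*np.sin(.33)-18.7+2: return y
E
python3 - <<'E'
from h import *
y=19.7
movel(arc(.5,y),max_speed=120,guard=10);st("at")
clamp();wait(.2);st("clamped")
print("FOUND",feel([20.5,21.5,22.5,23.5]))
c=camera("side");cv2.imwrite("pics/n2.png",cv2.resize(c["image"][140:340,190:430],None,fx=3,fy=3))
E
```

```text
at t 27.32 tcp c [-57.7  19.9 141.4] w [509.2  50.  141.4] gap 85.3 F [0.2 0.7 0.7]
clamped t 28.16 tcp c [-58.1  19.7 140.9] w [508.9  49.7 140.9] gap 18.8 F [-2.6 -0.7  2.4]
y 20.5 guards False True t 28.62 tcp c [-61.1  20.4 134.2] w [505.7  50.  134.2] gap 18.8 F [ 2.7 -0.1  1. ]
y 21.5 guards False True t 29.1 tcp c [-61.   21.5 134.3] w [505.7  51.1 134.3] gap 19.1 F [-0.2 -0.4  1.9]
y 22.5 guards False True t 29.57 tcp c [-61.   22.4 134.4] w [505.6  52.  134.4] gap 19.2 F [-0.1 -0.3  2.1]
y 23.5 guards False True t 30.03 tcp c [-61.   23.4 134.4] w [505.4  53.  134.4] gap 19.0 F [0.1 0.8 0.4]
FOUND None
```

View pics/n2.png

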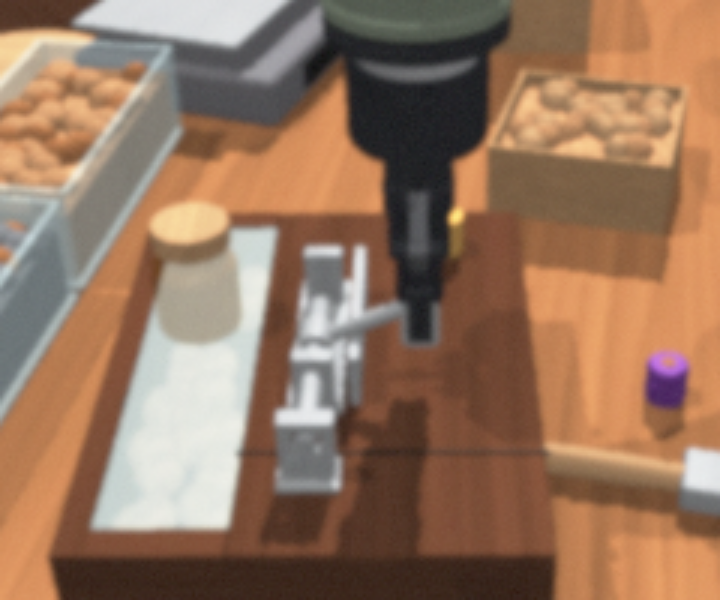

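```bash
python3 - <<'E'
from h import *
c0=pickle.load(open("side2.pkl","rb"))
c1=camera("side");pickle.dump(c1,open("side5.pkl","wb"))
for nm,y in(("n-",12.5),("n+",27)): print(nm,proj(c0,c2w([[-23,y,134]])))
out=[]
for c in(c0,c1):
    im=cv2.resize(c["image"][225:285,285:325],None,fx=9,fy=9,interpolation=cv2.INTER_CUBIC)
    for k in range(225,285,10): cv2.line(im,(0,(k-225)*9),(10,(k-225)*9),(0,255,0),1)
    out.append(im)
cv2.imwrite("pics/z5.png",np.hstack(out))
for y in range(-60,60,10): print(y,proj(c0,c2w([[-23,y,134]]))[0].round(1),end=' ')
E
```

```text
n- [[308.36692849 246.69652257]]
n+ [[308.05236167 251.53904633]]
-60 [309.8 224.5] -50 [309.6 227.4] -40 [309.4 230.3] -30 [309.2 233.3] -20 [309.  236.4] -10 [308.8 239.5] 0 [308.6 242.6] 10 [308.4 245.9] 20 [308.2 249.2] 30 [308.  252.6] 40 [307.8 256. ] 50 [307.5 259.5]
```

View pics/z5.png

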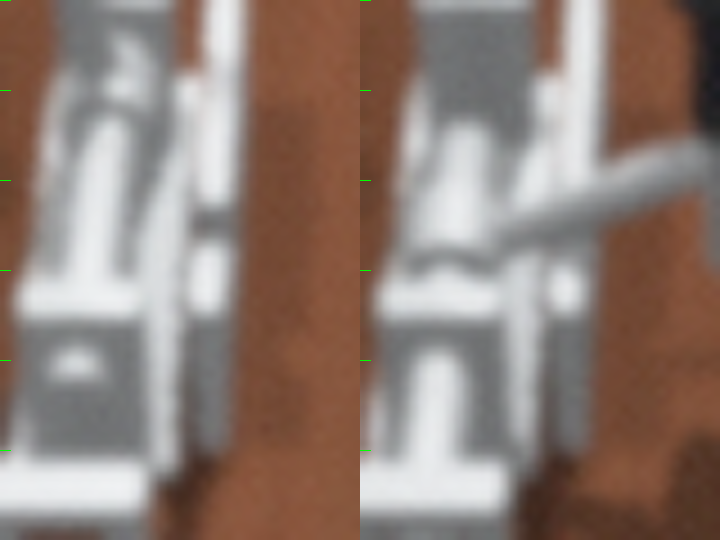

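```bash
python3 - <<'E'
from h import *
c=pickle.load(open("side5.pkl","rb"))
for y in(14,18,20,22,24,26): print(y,[proj(c,c2w([[x,y,128-x*np.tan(.45)]]))[0].round(1).tolist() for x in(-15,-23,-35,-45)], proj(c,c2w([[-23,y,134]]))[0].round(1))
im=c["image"].astype(int).mean(2)
# shank centre by columns
for u in(312,314,316,318): print(u,im[238:256,u].astype(int).tolist())
c0=pickle.load(open("side2.pkl","rb"));print([ [v for v in c0["image"][242:262,u].mean(1).astype(int)] for u in (308,309)])
# collar: bolt collar/handle hub positions
st()
E
```

```text
14 [[303.8, 246.6], [308.2, 244.8], [315.0, 242.1], [320.6, 239.8]] [308.3 247.2]
18 [[303.7, 248.0], [308.1, 246.1], [314.9, 243.4], [320.6, 241.1]] [308.2 248.5]
20 [[303.6, 248.6], [308.1, 246.8], [314.9, 244.0], [320.6, 241.7]] [308.2 249.2]
22 [[303.6, 249.3], [308.1, 247.5], [314.8, 244.7], [320.6, 242.4]] [308.2 249.9]
24 [[303.5, 250.0], [308.0, 248.1], [314.8, 245.4], [320.5, 243.1]] [308.1 250.5]
26 [[303.5, 250.7], [308.0, 248.8], [314.8, 246.0], [320.5, 243.7]] [308.1 251.2]
312 [111, 108, 105, 108, 125, 155, 171, 170, 151, 132, 115, 100, 89, 88, 86, 86, 87, 86]
314 [79, 80, 84, 105, 143, 171, 176, 160, 137, 120, 105, 90, 79, 77, 80, 78, 79, 78]
316 [77, 80, 94, 127, 160, 171, 159, 141, 122, 105, 92, 85, 77, 78, 77, 78, 78, 74]
318 [79, 84, 108, 137, 157, 157, 143, 127, 111, 97, 84, 77, 80, 81, 81, 78, 77, 81]
[[np.int64(234), np.int64(234), np.int64(233), np.int64(231), np.int64(222), np.int64(190), np.int64(144), np.int64(117), np.int64(123), np.int64(152), np.int64(196), np.int64(224), np.int64(229), np.int64(232), np.int64(232), np.int64(231), np.int64(222), np.int64(192), np.int64(146), np.int64(120)], [np.int64(230), np.int64(229), np.int64(229), np.int64(227), np.int64(215), np.int64(185), np.int64(139), np.int64(120), np.int64(124), np.int64(147), np.int64(181), np.int64(205), np.int64(212), np.int64(211), np.int64(209), np.int64(203), np.int64(190), np.int64(164), np.int64(135), np.int64(117)]]
 t 30.13 tcp c [-60.6  23.4 135.2] w [505.8  53.  135.2] gap 19.4 F [-1.3 -0.3  1.8]
```

```bash
python3 - <<'E'
from h import *
for f in("top0","top2","side0","side2"):
    c=pickle.load(open(f+".pkl","rb"));C=w2c(cloud(c))
    m=(C[...,0]>-26)&(C[...,0]<-20.5)&(C[...,1]>-5)&(C[...,1]<50)&(C[...,2]>105)
    p=C[m];o=np.argsort(p[:,1]);print(f,[(round(a,1),round(b)) for a,b in p[o][:,1:]])
E
```

```text
top0 [(np.float64(-4.8), 133), (np.float64(-4.5), 133), (np.float64(-3.6), 116), (np.float64(-3.0), 134), (np.float64(-2.7), 135), (np.float64(-1.8), 119), (np.float64(-1.2), 133), (np.float64(-0.9), 135), (np.float64(-0.5), 134), (np.float64(0.1), 120), (np.float64(0.4), 111), (np.float64(0.6), 135), (np.float64(1.0), 134), (np.float64(1.3), 137), (np.float64(2.5), 134), (np.float64(2.8), 135), (np.float64(3.1), 137), (np.float64(4.1), 114), (np.float64(4.3), 134), (np.float64(4.6), 134), (np.float64(4.9), 135), (np.float64(6.4), 135), (np.float64(6.7), 134), (np.float64(8.2), 110), (np.float64(8.3), 134), (np.float64(8.6), 134), (np.float64(8.9), 133), (np.float64(10.1), 134), (np.float64(10.4), 135), (np.float64(10.7), 134), (np.float64(11.9), 134), (np.float64(12.3), 125), (np.float64(12.6), 126), (np.float64(13.0), 124), (np.float64(14.5), 124), (np.float64(14.8), 122), (np.float64(15.2), 121), (np.float64(15.6), 115), (np.float64(16.4), 123), (np.float64(16.7), 122), (np.float64(17.0), 122), (np.float64(18.2), 123), (np.float64(18.5), 124), (np.float64(18.9), 120), (np.float64(
[... 8108 characters left out ...]
 (np.float64(47.6), 125), (np.float64(47.9), 105), (np.float64(47.9), 114), (np.float64(47.9), 123), (np.float64(48.2), 112), (np.float64(48.2), 110), (np.float64(48.3), 121), (np.float64(48.3), 121), (np.float64(48.4), 125), (np.float64(48.4), 114), (np.float64(48.5), 106), (np.float64(48.8), 117), (np.float64(48.8), 119), (np.float64(48.9), 108), (np.float64(49.0), 132), (np.float64(49.1), 122), (np.float64(49.3), 135), (np.float64(49.3), 106), (np.float64(49.4), 109), (np.float64(49.4), 124), (np.float64(49.5), 128), (np.float64(49.5), 126), (np.float64(49.6), 131), (np.float64(49.7), 124), (np.float64(49.8), 118), (np.float64(49.8), 135), (np.float64(49.8), 131), (np.float64(49.8), 109)]
```

```bash
python3 - <<'E'
from h import *
for y in (22,21,20.3,19.5,18.7,18):
    movel(arc(.52,y),max_speed=60,guard=25);wait(.1)
    a=st("up")['ft_force']
    g=movel(arc(.34,y),max_speed=40,guard=16)
    s=st(f"y {y} g {g}")
    if not g:
        wait(.1);s=st("settled")
        if np.linalg.norm(s['ft_force']-a)<6: print("IN?");break
c=camera("side");pickle.dump(c,open("side6.pkl","wb"))
im=cv2.resize(c["image"][215:295,275:345],None,fx=8,fy=7,interpolation=cv2.INTER_CUBIC)
cv2.imwrite("pics/z6.png",im)
E
```

```text
up t 30.52 tcp c [-57.   22.2 142.3] w [509.6  52.4 142.3] gap 18.5 F [ 3.8  3.6 -3.8]
y 22 g False t 30.97 tcp c [-62.2  22.1 131.3] w [504.4  51.5 131.3] gap 18.3 F [1.8 1.9 2.4]
settled t 31.07 tcp c [-62.2  22.  131.4] w [504.4  51.4 131.4] gap 18.7 F [0.9 2.7 2.3]
up t 31.52 tcp c [-57.1  20.9 142.2] w [509.7  51.1 142.2] gap 19.1 F [ 5.7  3.2 -4.3]
y 21 g False t 31.97 tcp c [-62.3  20.9 131.3] w [504.5  50.3 131.3] gap 18.9 F [1.7 1.5 1.9]
settled t 32.07 tcp c [-62.2  20.9 131.4] w [504.6  50.3 131.4] gap 19.1 F [1.6 1.3 2.8]
up t 32.52 tcp c [-57.1  20.4 142.2] w [509.7  50.6 142.2] gap 18.7 F [ 5.9  3.4 -4.8]
y 20.3 g False t 32.97 tcp c [-62.2  20.3 131.3] w [504.6  49.8 131.3] gap 18.9 F [1.5 2.6 1.6]
settled t 33.07 tcp c [-62.2  20.3 131.4] w [504.7  49.8 131.4] gap 18.5 F [2.  2.  1.9]
up t 33.52 tcp c [-57.1  19.4 142.3] w [509.9  49.6 142.3] gap 18.5 F [ 5.2  3.7 -5.1]
y 19.5 g False t 33.97 tcp c [-62.3  19.5 131.3] w [504.7  48.9 131.3] gap 18.9 F [2.8 1.1 2. ]
settled t 34.07 tcp c [-62.2  19.4 131.4] w [504.8  48.9 131.4] gap 18.9 F [2.8 1.9 2.2]
up t 34.52 tcp c [-57.1  18.7 142.3] w [510.   48.9 142.3] gap 18.8 F [ 5.5  2.9 -4.2]
y 18.7 g False t 34.97 tcp c [-62.2  18.7 131.3] w [504.9  48.2 131.3] gap 18.7 F [0.8 2.2 1.9]
settled t 35.07 tcp c [-62.2  18.7 131.4] w [504.9  48.2 131.4] gap 18.7 F [1.6 1.7 2. ]
up t 35.52 tcp c [-57.   18.  142.2] w [510.1  48.2 142.2] gap 18.9 F [ 5.4  2.7 -4.6]
y 18 g False t 35.97 tcp c [-62.3  18.  131.3] w [505.   47.5 131.3] gap 18.9 F [2.  2.6 1.2]
settled t 36.07 tcp c [-62.2  18.  131.4] w [505.   47.5 131.4] gap 18.7 F [1.8 1.5 1.8]
```

View pics/z6.png

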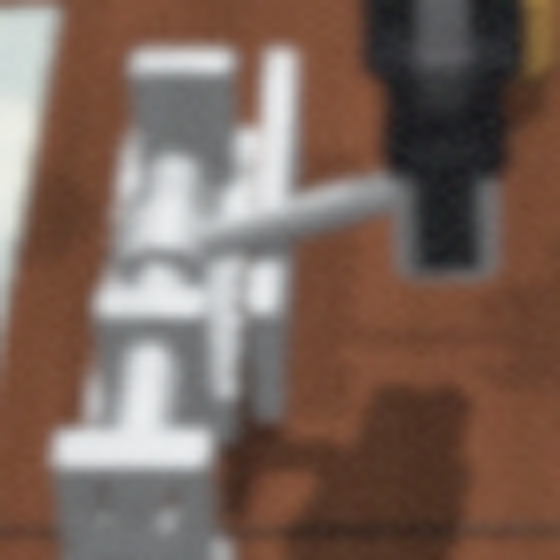

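Depth data puts the notch at robot-frame y ≈ 20.1, and the presses from 18 to 22 went below rail-rest level without any hard stop. I'll centre at 20.1 and keep going down.

```bash
python3 - <<'E'
from h import *
y=20.1
movel(arc(.4,y),max_speed=60,guard=25);st("c")
for th in(.25,.15,.05,0.0):
    g=movel(arc(th,y),max_speed=50,guard=25);st(f"{th} {g}")
    if g:break
c=camera("side");pickle.dump(c,open("side7.pkl","wb"))
im=cv2.resize(c["image"][215:295,275:345],None,fx=8,fy=7,interpolation=cv2.INTER_CUBIC)
cv2.imwrite("pics/z7.png",im)
E
```

```text
c t 36.37 tcp c [-60.7  19.9 135.2] w [506.3  49.6 135.2] gap 18.8 F [ 2.4 -0.4  1.8]
0.25 False t 36.72 tcp c [-64.5  19.9 125.4] w [502.5  49.  125.4] gap 18.8 F [-2.3 -1.7  3. ]
0.15 False t 37.0 tcp c [-66.3  20.2 118.9] w [500.6  49.1 118.9] gap 18.7 F [-6.1 -1.3  3.7]
0.05 False t 37.28 tcp c [-66.7  20.3 112.4] w [500.2  49.1 112.4] gap 18.8 F [-7.5 -0.4  2.9]
0.0 False t 37.53 tcp c [-67.7  20.2 108.9] w [499.3  48.8 108.9] gap 18.8 F [-12.1  -1.6   3.5]
```

View pics/z7.png

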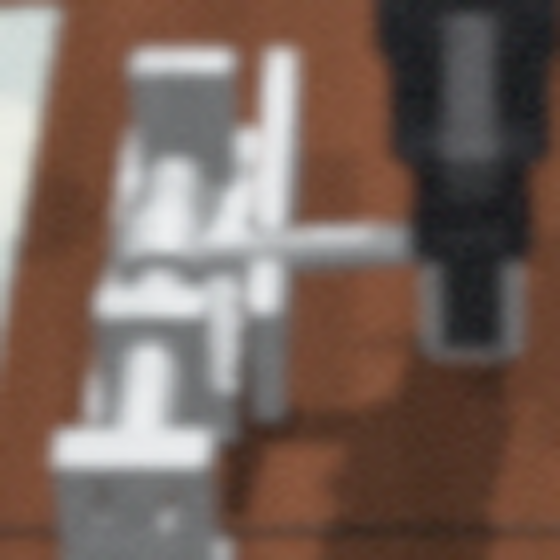

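The shank now lies level in the notch. I'll press gently to the stop, release, back off and check.

```bash
python3 - <<'E'
from h import *
g=movel(c2w([-66,20.1,106.5]),max_speed=30,guard=12);st(f"press {g}")
open_gripper();st("open")
movel(c2w([-66,20.1,180]));st("up")
movep(c2w([-190,-150,260]),tool(ey));wait(.2);st("away")
from scipy.optimize import least_squares
for n in("side","top"):
    c=camera(n);pickle.dump(c,open(n+"8.pkl","wb"))
    cv2.imwrite(f"pics/{n}8.png",cv2.resize(c["image"][140:480 if n=="side" else 340,190:430],None,fx=2,fy=1.75) if n=="side" else c["image"])
    C=w2c(cloud(c))
    m=(C[...,0]>-80)&(C[...,0]<-48)&(C[...,1]>0)&(C[...,1]<45)&(C[...,2]>122)&(C[...,2]<165)
    p=C[m];print(n,len(p))
    if len(p)>20:
        p=p[abs(p-np.median(p,0)).max(1)<14]
        r=least_squares(lambda q:np.linalg.norm(p-q,axis=1)-11,p.mean(0)-[0,0,5],loss="soft_l1");print("ball",r.x.round(1),"top",np.percentile(p[:,2],95))
c=pickle.load(open("side8.pkl","rb"))
cv2.imwrite("pics/z8.png",cv2.resize(c["image"][215:295,275:345],None,fx=8,fy=7,interpolation=cv2.INTER_CUBIC))
E
```

```text
press False t 37.83 tcp c [-68.   19.9 106. ] w [499.   48.5 106. ] gap 18.9 F [-4.3 -5.7 -2.7]
open t 38.49 tcp c [-66.   20.1 106.5] w [501.   49.  106.5] gap 85.1 F [0.  0.3 0.2]
up t 39.13 tcp c [-66.3  19.8 179.4] w [500.7  48.6 179.4] gap 85.4 F [ 0.5 -0.5 -0.6]
away t 40.36 tcp c [-189.5 -149.2  259.8] w [ 404.  -136.8  259.8] gap 85.1 F [-0.4 -0.3  1. ]
side 144
ball [-64.4  19.3 130.3] top 140.89091927985152
top 136
ball [-65.8  17.6 131.7] top 142.97542858691108
```

View pics/z8.png

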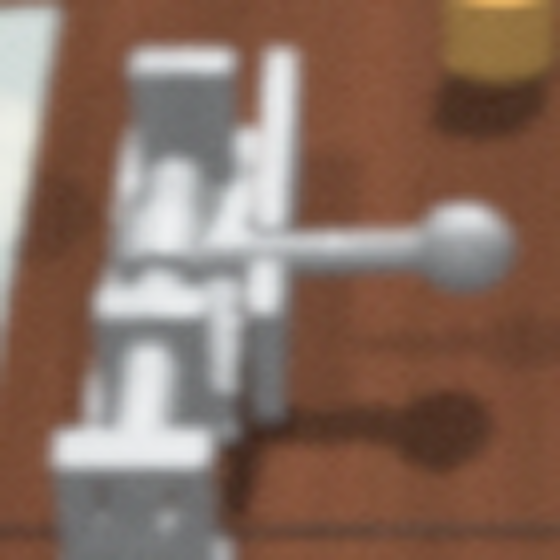

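View pics/top8.png

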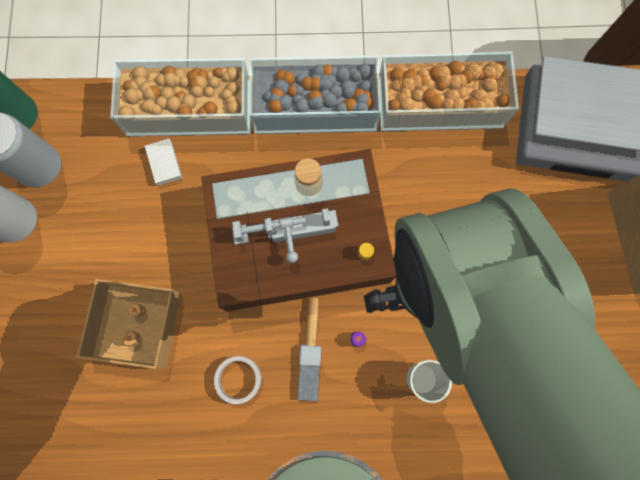

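View pics/side8.png

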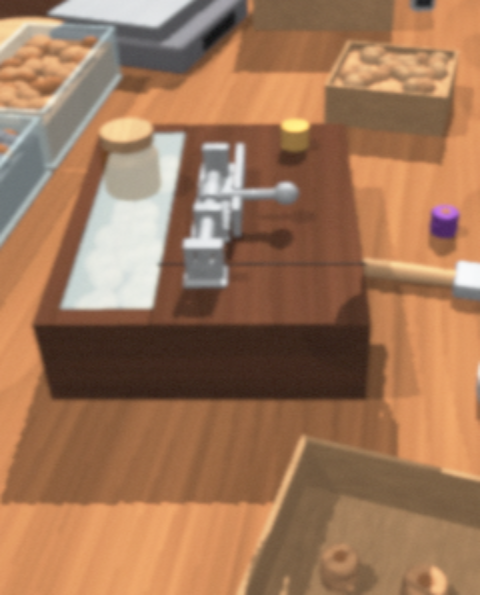

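Everything is in place except that the ball reads z ≈ 131 against 128 when fully down, so it may be about 0.04 rad short. I'll press on top of the ball with closed fingers until it stops.

```bash
python3 - <<'E'
from h import *
movep(c2w([-66,19.3,190]),tool(ey))
clamp();st("closed")
movel(c2w([-65,19.3,150]))
g=movel(c2w([-65,19.3,134]),max_speed=25,guard=14);st(f"press {g}")
movel(c2w([-65,19.3,190]),max_speed=100)
open_gripper()
movep(c2w([-190,-150,260]),tool(ey));wait(.2);st("away")
from scipy.optimize import least_squares
for n in("side","top"):
    c=camera(n);pickle.dump(c,open(n+"9.pkl","wb"))
    C=w2c(cloud(c))
    m=(C[...,0]>-80)&(C[...,0]<-48)&(C[...,1]>0)&(C[...,1]<45)&(C[...,2]>122)&(C[...,2]<165)
    p=C[m];p=p[abs(p-np.median(p,0)).max(1)<14]
    r=least_squares(lambda q:np.linalg.norm(p-q,axis=1)-11,p.mean(0)-[0,0,5],loss="soft_l1");print(n,"ball",r.x.round(1))
c=pickle.load(open("side9.pkl","rb"));t=pickle.load(open("top9.pkl","rb"))
cv2.imwrite("pics/z9.png",np.hstack([cv2.resize(c["image"][215:295,275:345],(400,480),interpolation=cv2.INTER_CUBIC),cv2.resize(t["image"][200:270,225:285],(400,480),interpolation=cv2.INTER_CUBIC)]))
E
```

```text
closed t 42.23 tcp c [-66.   19.3 190. ] w [501.1  48.2 190. ] gap 0.2 F [ 0.3  0.1 -0.8]
press True t 43.2 tcp c [-65.   19.3 136.7] w [502.1  48.3 136.7] gap -0.5 F [-5.3 -3.3 21.8]
away t 45.88 tcp c [-189.5 -149.2  259.8] w [ 404.  -136.8  259.8] gap 85.5 F [ 0.5 -0.2  0. ]
side ball [-64.4  19.3 128.1]
top ball [-65.7  17.8 129. ]
```

View pics/z9.png

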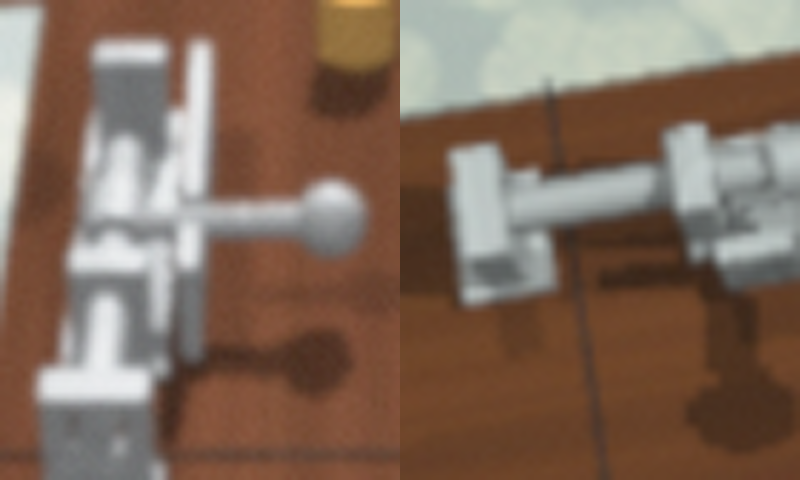

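The ball is now at z ≈ 128.5, against the stop. The shank sits in the notch and the bolt passes into the staple. A final bystander check, then I hand in.

```bash
python3 - <<'E'
from h import *
for f in("top0","top9"):
    C=w2c(cloud(pickle.load(open(f+".pkl","rb"))))
    for b in((-110,-28,-140,-80,123,135),(30,120,-80,60,165,185)):
        m=(C[...,0]>b[0])&(C[...,0]<b[1])&(C[...,1]>b[2])&(C[...,1]<b[3])&(C[...,2]>b[4])&(C[...,2]<b[5]);print(f,m.sum(),np.median(C[m],0).round(1))
finish_job()
E
```

```text
top0 171 [ -76.5 -119.8  128.3]
top0 540 [ 76.4 -37.6 174.6]
top9 174 [ -77.1 -119.3  128.6]
top9 543 [ 76.2 -37.5 174.5]
the job is handed in; nothing more can be done
```

The job is done and handed in at about 46 s. Both root stubs are in the empty scrap box, the bolt is through its staple, and the handle is down in the notch and released.

- **Failed first try:** the first time I turned the handle down, it stopped at about 0.45 rad, apparently on the rail, and the knob slipped in the fingers. I re-gripped lower, felt along the rail for the notch, centred on it at case y of about 20, and turned the handle down.
- **Handle not quite down:** after I let go, the knob's height read about 3 mm too high. I pressed it down with closed fingers to the stop, with a peak of about 22 N at the wrist.
- **Final checks:** the knob's centre now reads z 128.1 (side camera) and 129.0 (top camera), against 128 expected. The two cameras differ by about 1.5 mm on its position along the bolt, within their stated calibration. Both views show the shank in the notch and the bolt end in the staple.
- **Bystanders:** the weight and jar read within 1 mm of where they started. The purple look-alike was not touched, and the robot was clear of everything at hand-in.

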